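Free a jammed beaker from its nest and set it on the balance

TASK

A steel beaker is jammed inside a second steel beaker that is clamped in a small stand. Pull the jammed upper beaker straight up out of the lower one, carry it upright to the laboratory balance, and lower it gently onto the pan before letting go, so that it stands upright with its whole base on the pan. Leave everything else on the bench where it is.

Things in the scene. Friction and masses are not known exactly. Their poses are not given: they have to be found in the camera images.
- beaker: the jammed upper beaker: open, empty, tapered steel, 110 mm high, outer diameter 42 mm at the base to 58 mm at the rim, wall 2.5 mm, about 0.09 kg. Origin at the centre of its underside, z up. At the start it is upright, underside 70 mm above the bench, top 60 mm showing above the lower beaker. Rubber pads there grip it: 7 to 12 N of pull frees it, fading over 45 mm of lift
- stand: fixed grey clamp stand (plate 130 x 110 mm, 12 mm thick) holding the lower steel beaker, whose rim is 59 mm across and 120 mm above the bench. Origin on the bench surface under the axis of both beakers; a clamp post 14 mm thick, 110 mm high, stands 62 mm from that axis along the stand's +x
- nest_mouth (a point): centre of the lower beaker's mouth, level with its rim (120 mm above the bench); the upper beaker's axis passes through it. The upper beaker must rise 50 mm to be out, measured by its underside
- balance: fixed white laboratory balance, body about 200 x 165 mm, 40 mm high, with a low keypad and screen on its -x side; origin on the bench under the pan's centre
- pan (a point): centre of the top of the balance's round steel pan: 128 mm in diameter, flat, without a rim, 56 mm above the bench; it rides on a stiff spring (5 N/mm, 5 mm of travel), so it sinks under 0.5 mm below the beaker's weight
- spare: loose steel beaker of the same kind, standing alone on the bench (42 mm base, 58 mm rim, 110 mm high); bystander; origin at the centre of its underside
- jar: white plastic reagent jar with a blue cap, 72 mm across, 105 mm high; bystander; origin at the centre of its underside
- amber: amber glass bottle, 60 mm across, 150 mm high; bystander; origin at the centre of its underside
- amber_b: smaller amber glass bottle, 48 mm across, 110 mm high; bystander; origin at the centre of its underside
- flask: conical glass flask, 80 mm across, 123 mm high; bystander; origin at the centre of its underside
- tape: roll of blue tape lying flat, 70 mm across, 18 mm high; bystander; origin at the centre of its underside
There are look-alikes about, which are no part of the job. Leave any green look-alike of the beaker alone.

How it is judged:
By the outcome, as a careful person would: the job done as asked, in the order asked, and still so for the second after the job is handed in, with the robot touching nothing.
It also fails if it takes over 43 s, if anything falls off the work surface, if the arm or the gripper's body presses on something with over 40 N, if the wrist force passes 120 N, or if a joint passes its speed limit or range.

ROBOT

A 6-joint arm with a two-finger parallel gripper is mounted at the origin on the work surface. World frame = base frame: x ahead of the robot, y to its left, z up, the work surface at z = 0. Lengths are in m, angles in rad, forces in N, time in s.
With the tool pointing down it reaches from about 0.3 to 0.875 m from the base axis. Payload 6.4 kg.
Tool frame: the origin (TCP) lies at the very end of the fingers, on their centre line; the grasp point (between the pads) lies grip_point_offset behind it (grip_point_offset is the distance from the TCP to the grasp point, in m); y points along the fingers, x is the direction in which the jaws open and shut, and the axes are right-handed (so a half turn about y gives the same grasp; the last joint's range is limited). The gripper opens to 85 mm and grips with 20 to 120 N. Pads are 22 mm wide; open, the fingers measure 114 mm over their backs; the gripper's body (76 mm by 85 mm) begins 54 mm behind the grasp point. The pads swing forward as they close: fully open they stand 13 mm farther back than shut.
Start: joints at [-1.42, 0.181, 1.607, -0, 1.354, -0.206], TCP at [0.201, -0.539, 0.231] pointing down, gripper open.
Joint ranges: [-2.99, 2.99], [-0.89, 2.07], [0.3, 2.58], [-1.14, 4.28], [0, 2.63], [-3.12, 3.12]. Speed limits (rad/s): [2.57, 2.57, 3.01, 3.14, 3.14, 3.14].

INTERFACE

Orientations are given as a unit quaternion [w, x, y, z].
In Python, from bench import get_obs, camera, camera_model, hand_in, grip_point_offset gives the robot as it stands.
- The arm moves only by the shell command python3 -m jog 'ROWS'. ROWS is JSON, a list of rows, each a list of 7 numbers: the shift along the tool's x, y, z in mm, then the turn, a rotation vector about the tool's x, y, z in degrees, then the gripper's target within -1 to 1 (shut at 1, half-way at 0, fully open at -1). In form: [[x, y, z, ax, ay, az, grip], ...]. A call has 1 to 8 rows; each row shifts and turns the commanded pose from where the row before left it, along the tool's axes as they then stand; what a row does not reach is not made up. A row lasts 1/12 s, in which the tool goes at most 41.7 mm and 7.16 degrees, less where a joint would pass 70% of its speed; a pose out of reach is approached as far as the arm can. A call is refused whole if a number of a shift passes 41.7 or a number of a turn 7.16, either way. A call with a gripper value outside its range is refused whole. The fingers move at their own pace and stop on an object; the grip force is fixed at half the most. Time passes only in rows, so rows that do not move let the fingers close. It gives the time, the measured TCP pose, the force and the opening at its end, in the units of the state.
- get_obs(): the state, without advancing time (a new reading comes with each control period).
- camera(name): name is "side" or "top" or "wrist"; returns the picture (480x640x3 uint8, blue, green, red); there is no depth.
- camera_model(name): a dict with "K" (3x3 intrinsics, pixels), "pose" (4x4, takes a point from camera to world coordinates). Camera axes: x right, y down, z forward; pixel columns grow to the right and rows downward; lengths in m; the calibration is good to about 2 mm. The wrist camera is an equidistant fisheye: a pixel r from the principal point sees the ray r / f radians off the axis. A picture is of the moment at which its call begins: read the wrist's pose just before it. camera_model takes no time and is no camera call; for the wrist camera it gives the pose at the moment of the call.
- hand_in(): hands the job in, once; it reports no verdict.
The state is a dict: "time_s": time; "q": joint angles; "dq": joint speeds; "joint_efforts": joint torques, N m; "eef_pos": TCP position; "eef_rot": TCP orientation; "wrist_force": force on the tool from outside, world axes, zero at the start; "torque": the same for the moment, N m; "opening": opening from 0.0 (shut) to 1.0 (fully open).
Only numpy, scipy, OpenCV 4.12 (cv2) and the standard library are available. Lean on these libraries where they do the work, as an engineer would, in place of code of your own. Each camera call takes 0.05 s, during which the arm holds its last target.

## Working session

There is one attempt and no reset: what is moved stays moved. The work goes in short steps, Python scripts to look and compute and a shell command to move; the robot and the scene stay as the last step left them, time stands still between calls to the robot, and variables do not carry over. Pictures are saved under pics/ and viewed, and the job is handed in when it is done.

```bash
ls; mkdir -p pics
python3 - <<'E'
from bench import *
import cv2,numpy as np
np.set_printoptions(precision=4,suppress=True)
o=get_obs();print(o['time_s'],o['eef_pos'],o['eef_rot'],o['wrist_force'],o['opening'])
try: print(grip_point_offset)
except Exception as e: print(e)
for n in ("side","top","wrist"):
    m=camera_model(n);print(n,m['K'],m['pose'])
    cv2.imwrite(f"pics/{n}0.png",camera(n))
E
```

```text
pics
0.0 [ 0.2008 -0.5382  0.2304] [ 0.5812 -0.5804  0.4037 -0.4029] [ 0.0211 -0.2357  0.3314] 1.000258849041481
0.0187
side [[462.9404   0.     322.0661]
 [  0.     462.9404 238.625 ]
 [  0.       0.       1.    ]] [[-0.9283 -0.1956  0.3163  0.3663]
 [-0.3717  0.4634 -0.8044  0.5876]
 [ 0.0108 -0.8643 -0.5028  0.4799]
 [ 0.      0.      0.      1.    ]]
top [[522.7947   0.     321.6816]
 [  0.     522.7947 241.2277]
 [  0.       0.       1.    ]] [[-0.0024 -0.997   0.0779  0.5237]
 [-1.      0.0021 -0.0032 -0.0325]
 [ 0.003  -0.0779 -0.997   1.185 ]
 [ 0.      0.      0.      1.    ]]
wrist [[371.6483   0.     314.1173]
 [  0.     371.6483 241.8019]
 [  0.       0.       1.    ]] [[ 0.3493 -0.8912 -0.2893  0.2756]
 [-0.937  -0.3327 -0.1063 -0.5117]
 [-0.0015  0.3082 -0.9513  0.3732]
 [ 0.      0.      0.      1.    ]]
```

View pics/side0.png

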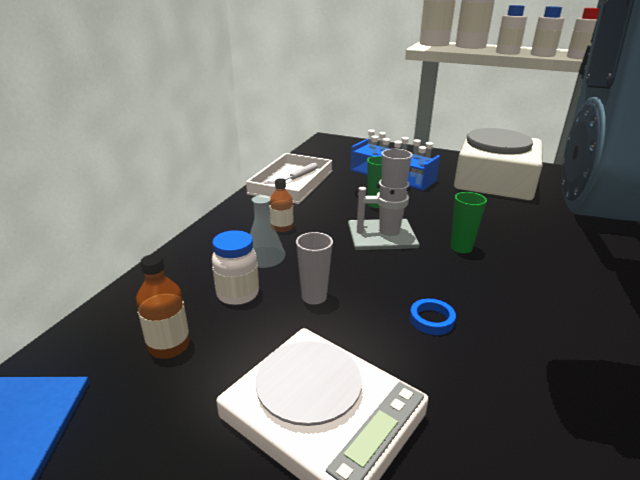

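View pics/top0.png

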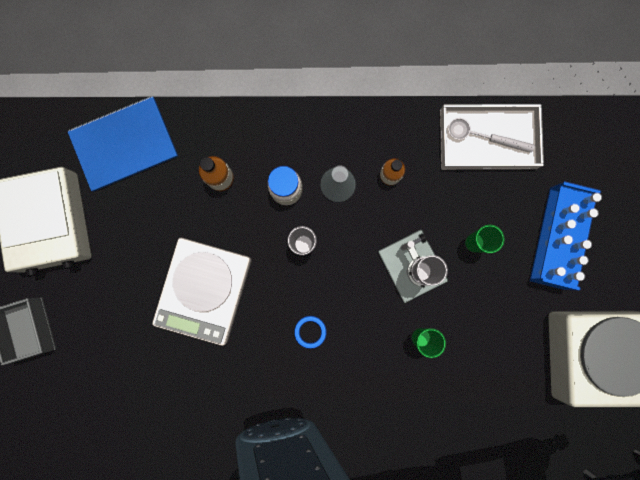

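View pics/wrist0.png

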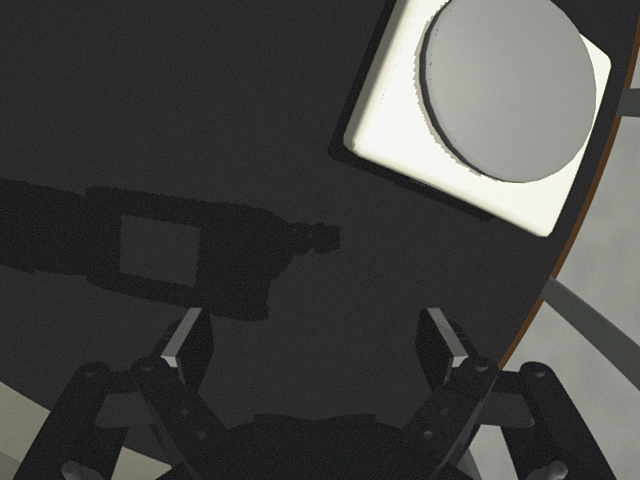

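The thing wanted could be confused with four others. In the top view, the jammed beaker is at (430,269) in the grey stand. The spare is at (302,240), and the green look-alikes are at (489,239) and (430,343). I choose the grey one in the stand and check it in a close crop.

Run:
```python
import cv2,numpy as np
t=cv2.imread("pics/top0.png");s=cv2.imread("pics/side0.png")
a=cv2.resize(t[215:315,365:465],(400,400),interpolation=cv2.INTER_CUBIC)
b=cv2.resize(s[140:260,335:435],(334,400),interpolation=cv2.INTER_CUBIC)
cv2.imwrite("pics/crop1.png",np.hstack([a,b]))
```

```text
(no output)
```

View pics/crop1.png

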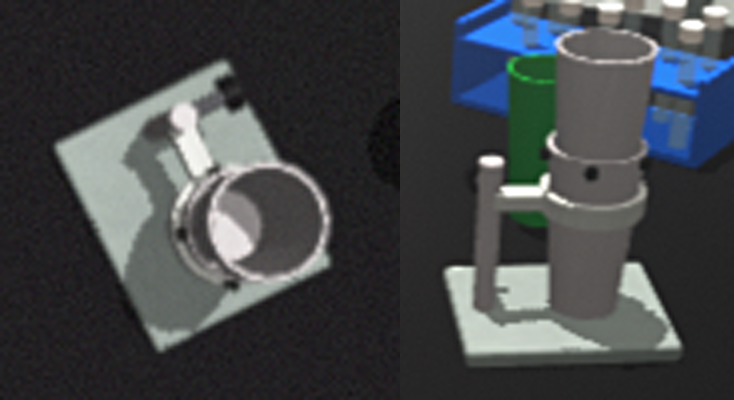

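```bash
cat > h.py <<'E'
import cv2,numpy as np
from bench import *
from scipy.spatial.transform import Rotation as R
np.set_printoptions(precision=4,suppress=True)
def ray(n,p,m=None):
    m=m or camera_model(n);K=m['K'];T=m['pose']
    d=np.array([(p[0]-K[0,2])/K[0,0],(p[1]-K[1,2])/K[1,1],1.])
    return T[:3,3],T[:3,:3]@d
def onz(n,p,z):
    o,d=ray(n,p);return o+d*(z-o[2])/d[2]
def proj(n,P):
    m=camera_model(n);T=m['pose'];c=T[:3,:3].T@(np.array(P)-T[:3,3]);u=m['K']@c;return u[:2]/u[2]
def circ_on(n,pts,z):
    w=np.array([onz(n,p,z)[:2] for p in pts])
    A=np.c_[2*w,np.ones(len(w))];s=np.linalg.lstsq(A,(w**2).sum(1),rcond=None)[0]
    return s[:2],np.sqrt(s[2]+s[:2]@s[:2])
def tri(rs):
    A=0;b=0
    for o,d in rs:
        d=d/np.linalg.norm(d);P=np.eye(3)-np.outer(d,d);A=A+P;b=b+P@o
    return np.linalg.solve(A,b)
def rot(o):
    q=o['eef_rot'];return R.from_quat([q[1],q[2],q[3],q[0]])
E
python3 - <<'E'
from h import *
c=lambda x,y:(365+(x+.5)/4-.5,215+(y+.5)/4-.5)
top=[c(209,222),c(330,222),c(270,163),c(269,283),c(228,179),c(312,182),c(310,266),c(226,263)]
print(circ_on("top",top,.18))
s=lambda x,y:(335+(x-400+.5)/3.34-.5,140+(y+.5)/3.333-.5)
side=[s(556,46),s(658,48),s(607,30),s(606,65),s(580,35),s(635,35)]
print(circ_on("side",side,.18))
print("post",onz("top",c(185,116),.11), "plate", [onz("top",c(*p),.012)[:2] for p in [(56,146),(228,60),(160,352),(329,264)]])
# pan
t=cv2.imread("pics/top0.png");hsv=cv2.cvtColor(t,cv2.COLOR_BGR2HSV)
print(t[282,160:250:4].tolist())
s=cv2.imread("pics/side0.png")
print(onz("top",(203,281.5),.056),onz("side",(309,382),.056))
for nm,p,z in (("greenA",(489,239),.11),("greenB",(431,343),.11),("spare",(302,240),.11),("jar",(285,183),.105)):
    print(nm,onz("top",p,z))
o=get_obs();print(rot(o).as_matrix())
E
```

```text
(array([ 0.5458, -0.2474]), np.float64(0.028732704980077125))
(array([ 0.5424, -0.2424]), np.float64(0.02832467755686969))
post [ 0.6023 -0.2199  0.11  ] plate [array([ 0.5927, -0.1642]), array([ 0.6411, -0.2617]), array([ 0.4775, -0.221 ]), array([ 0.5262, -0.3163])]
[[36, 35, 38], [79, 81, 86], [242, 241, 240], [232, 231, 233], [221, 219, 225], [221, 220, 227], [223, 222, 227], [221, 220, 226], [221, 221, 227], [224, 223, 229], [225, 225, 230], [228, 228, 233], [227, 227, 233], [227, 226, 231], [227, 228, 232], [228, 227, 233], [228, 227, 232], [228, 225, 232], [236, 236, 235], [243, 242, 241], [244, 243, 243], [70, 72, 78], [32, 29, 35]]
[0.5255 0.2195 0.056 ] [0.5213 0.2299 0.056 ]
greenA [ 0.6115 -0.3815  0.11  ]
greenB [ 0.3997 -0.2577  0.11  ]
spare [0.6103 0.0047 0.11  ]
jar [0.7303 0.0404 0.105 ]
[[ 0.3493 -0.0002  0.937 ]
 [-0.937   0.0013  0.3493]
 [-0.0013 -1.      0.0003]]
```

Run:
```python
import cv2,numpy as np
t=cv2.imread("pics/top0.png");s=cv2.imread("pics/side0.png")
a=cv2.resize(t[230:350,145:255],(367,400),interpolation=cv2.INTER_CUBIC)
b=cv2.resize(s[320:440,240:380],(467-34,400*433//467),interpolation=cv2.INTER_CUBIC)
a=np.clip(a.astype(float)*1.0,0,255).astype(np.uint8)
c=np.zeros((400,800,3),np.uint8);c[:,:367]=a;c[:b.shape[0],367:]=b
cv2.imwrite("pics/crop2.png",c)
```

```text
(no output)
```

View pics/crop2.png

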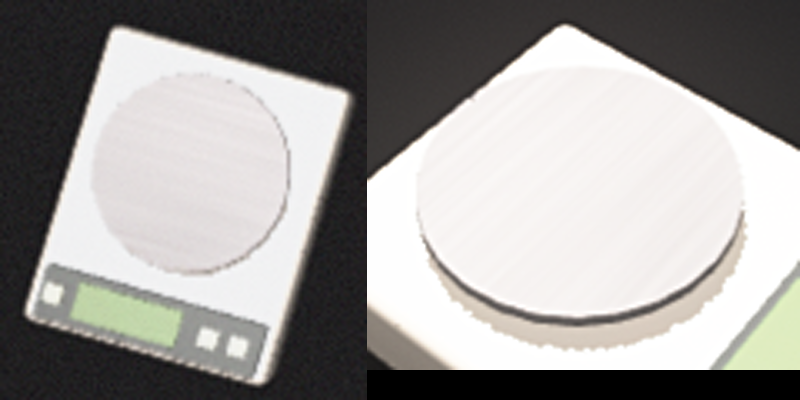

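Top view: the jammed beaker's rim centre maps to (0.546,-0.247). The post maps to 62.6 mm from it, which agrees with the description. The pan at top pixel (202,282) maps to about (0.525,0.221). The present tool yaw already puts the jaws across the post direction, so I keep it.

```bash
python3 -m jog '[[-9.5,0,26.5,0,0,0,-1],[-9.5,0,26.5,0,0,0,-1],[-9.5,0,26.5,0,0,0,-1],[-9.5,0,26.5,0,0,0,-1],[-9.5,0,26.5,0,0,0,-1],[-9.5,0,26.5,0,0,0,-1],[-9.5,0,26.5,0,0,0,-1],[-9.5,0,26.5,0,0,0,-1]]'; python3 -m jog '[[-9.5,0,26.5,0,0,0,-1],[-9.5,0,26.5,0,0,0,-1],[-9.5,0,26.5,0,0,0,-1],[-9.5,0,26.5,0,0,0,-1],[-9.5,0,26.5,0,0,0,-1],[-9.5,0,26.5,0,0,0,-1],[-9.5,0,26.5,0,0,0,-1],[-9.5,0,26.5,0,0,0,-1]]'; python3 -m jog '[[0,0,0,0,0,0,-1],[0,0,0,0,0,0,-1]]'
python3 - <<'E'
from h import *
o=get_obs();print(o['eef_pos'],rot(o).as_matrix(),o['q'])
m=camera_model("wrist");np.savez("w1.npz",K=m['K'],T=m['pose']);cv2.imwrite("pics/w1.png",camera("wrist"))
w=rot(o).inv().apply(np.array([.5458,-.2474,.231])-o['eef_pos'])*1000;print("to go mm",w)
E
```

```text
time_s: 0.82
eef_pos: [0.3738, -0.3923, 0.231]
eef_rot: [0.581, -0.581, 0.403, -0.403]
wrist_force: [0.5, 0.0, -0.1]
opening: 0.999
time_s: 1.48
eef_pos: [0.5458, -0.2471, 0.2309]
eef_rot: [-0.581, 0.581, -0.404, 0.403]
wrist_force: [0.9, 0.1, -0.5]
opening: 1.0
time_s: 1.65
eef_pos: [0.5456, -0.247, 0.2307]
eef_rot: [-0.581, 0.581, -0.403, 0.402]
wrist_force: [0.7, 0.3, 0.1]
opening: 1.001
[ 0.5456 -0.247   0.2307] [[ 0.3519 -0.0009  0.936 ]
 [-0.936   0.0004  0.3519]
 [-0.0007 -1.     -0.0007]] [-0.623   0.2344  1.5445 -0.0001  1.3636  0.5882]
to go mm [ 0.4381 -0.2636  0.0543]
```

View pics/w1.png

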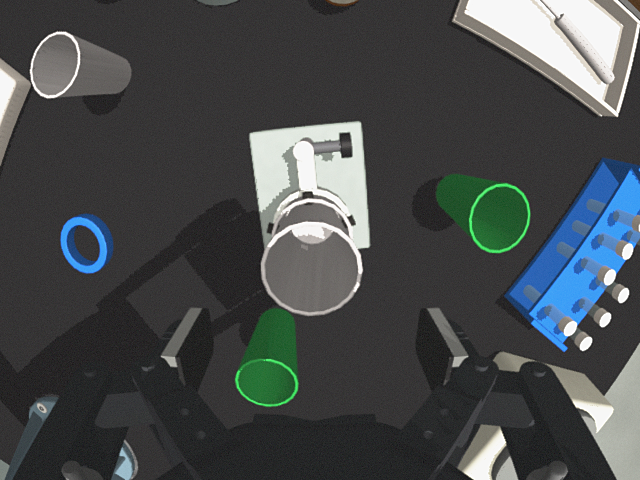

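The wrist view shows the grey jammed beaker between the open fingers, with its rim at about (312,268). The green look-alikes are off to the sides at (500,218) and (267,382). I fit the rim from this view.

```bash
cat >> h.py <<'E'
def wray(p,K,T):
    x=np.array([(p[0]-K[0,2])/K[0,0],(p[1]-K[1,2])/K[1,1]]);th=np.hypot(*x)
    d=np.r_[x/th*np.sin(th),np.cos(th)];return T[:3,3],T[:3,:3]@d
def wonz(p,z,K,T):
    o,d=wray(p,K,T);return o+d*(z-o[2])/d[2]
def fit(w):
    w=np.array(w)[:,:2];A=np.c_[2*w,np.ones(len(w))];s=np.linalg.lstsq(A,(w**2).sum(1),rcond=None)[0]
    return s[:2],np.sqrt(s[2]+s[:2]@s[:2])
E
python3 - <<'E'
from h import *
f=np.load("w1.npz");K,T=f['K'],f['T']
im=cv2.imread("pics/w1.png")
g=cv2.cvtColor(im,cv2.COLOR_BGR2GRAY).astype(float);g=cv2.GaussianBlur(g,(3,3),0)
pts=[]
for a in np.radians(np.arange(-30,211,6)):  # lower & side arcs against dark bench
    r=np.arange(60,38,-.25)
    v=cv2.remap(g.astype(np.float32),(312+r*np.cos(a)).astype(np.float32)[None],(267+r*np.sin(a)).astype(np.float32)[None],cv2.INTER_LINEAR)[0]
    k=np.argmax(v>100)
    if v[k]>100: pts.append((312+r[k]*np.cos(a),267+r[k]*np.sin(a)))
w=[wonz(p,.18,K,T) for p in pts]
print(len(pts),fit(w))
c,rr=fit(w); d=np.linalg.norm(np.array(w)[:,:2]-c,axis=1)
w2=np.array(w)[abs(d-rr)<.0015];print(len(w2),fit(w2))
o=get_obs();c=fit(w2)[0];print("tool mm",rot(o).inv().apply(np.r_[c,.132]-o['eef_pos'])*1000)
E
```

```text
41 (array([ 0.5466, -0.2463]), np.float64(0.029838943294241055))
35 (array([ 0.5451, -0.2465]), np.float64(0.028905858656746858))
tool mm [-1.1726 98.7709  0.8201]
```

The wrist fit gives (0.545,-0.2465) with radius 28.9 mm, agreeing with the top view to about 1 mm. I descend about 98 mm, so the fingertips stop 12 mm above the lower rim.

```bash
python3 -m jog '[[-0.5,14,0.5,0,0,0,-1],[0,14,0,0,0,0,-1],[0,14,0,0,0,0,-1],[0,14,0,0,0,0,-1],[0,14,0,0,0,0,-1],[0,12,0,0,0,0,-1],[0,10,0,0,0,0,-1],[0,6,0,0,0,0,-1]]'; python3 -m jog '[[0,0,0,0,0,0,0],[0,0,0,0,0,0,0.3],[0,0,0,0,0,0,1],[0,0,0,0,0,0,1],[0,0,0,0,0,0,1],[0,0,0,0,0,0,1],[0,0,0,0,0,0,1],[0,0,0,0,0,0,1]]'
python3 - <<'E'
from h import *
o=get_obs();print(o['eef_pos'],o['wrist_force'],o['torque'],o['opening'])
cv2.imwrite("pics/w2.png",camera("wrist"));cv2.imwrite("pics/s2.png",camera("side")[100:300,280:500])
E
```

```text
time_s: 2.37
eef_pos: [0.5443, -0.2479, 0.1319]
eef_rot: [-0.581, 0.581, -0.404, 0.403]
wrist_force: [-0.0, -0.4, -0.5]
opening: 0.999
time_s: 3.03
eef_pos: [0.5458, -0.2474, 0.1344]
eef_rot: [0.581, -0.581, 0.403, -0.404]
wrist_force: [-2.7, 4.2, 6.7]
opening: 0.649
[ 0.5458 -0.2474  0.1344] [-2.7224  4.2421  6.7115] [0.7479 0.3891 0.0396] 0.6492160642549686
```

View pics/w2.png

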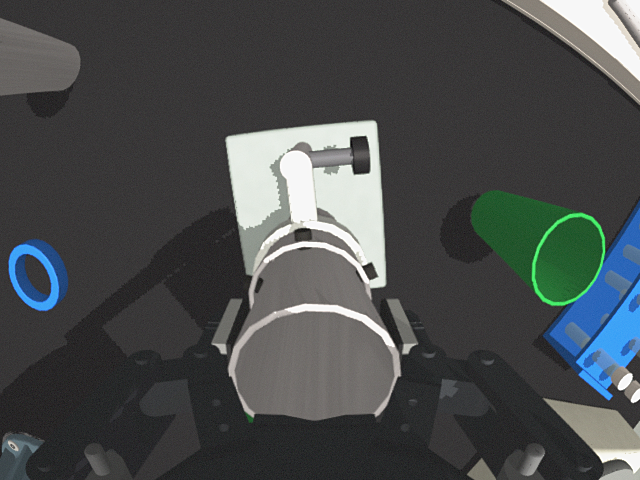

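View pics/s2.png

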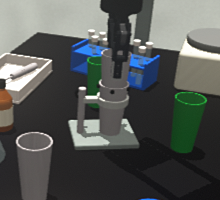

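The pads hold both sides of the grey beaker just below its rim (wrist view, rim about (315,360)). The opening is 0.649, about 55 mm. Now the straight pull.

```bash
python3 -m jog '[[0,-2,0,0,0,0,1],[0,-3,0,0,0,0,1],[0,-4,0,0,0,0,1],[0,-4,0,0,0,0,1],[0,-4,0,0,0,0,1],[0,-4,0,0,0,0,1],[0,-4,0,0,0,0,1],[0,-4,0,0,0,0,1]]'; python3 -m jog '[[0,-5,0,0,0,0,1],[0,-5,0,0,0,0,1],[0,-5,0,0,0,0,1],[0,-5,0,0,0,0,1],[0,-5,0,0,0,0,1],[0,-5,0,0,0,0,1],[0,-5,0,0,0,0,1],[0,-5,0,0,0,0,1]]'
python3 - <<'E'
from h import *
o=get_obs();print(o['eef_pos'],rot(o).as_matrix()[:,1],o['wrist_force'],o['torque'],o['opening'])
cv2.imwrite("pics/w3.png",camera("wrist"));cv2.imwrite("pics/s3.png",cv2.resize(camera("side")[100:300,280:500],None,fx=3,fy=3))
E
```

```text
time_s: 3.8
eef_pos: [0.5455, -0.2477, 0.1631]
eef_rot: [0.581, -0.581, 0.403, -0.404]
wrist_force: [-0.2, 1.1, -3.0]
opening: 0.649
time_s: 4.47
eef_pos: [0.5455, -0.2478, 0.2031]
eef_rot: [-0.581, 0.581, -0.403, 0.404]
wrist_force: [-0.4, 0.3, -1.0]
opening: 0.648
[ 0.5455 -0.2478  0.2031] [ 0.0005 -0.0005 -1.    ] [-0.4127  0.3123 -0.9661] [-0.0176 -0.0299 -0.0086] 0.647628904103073
```

View pics/w3.png

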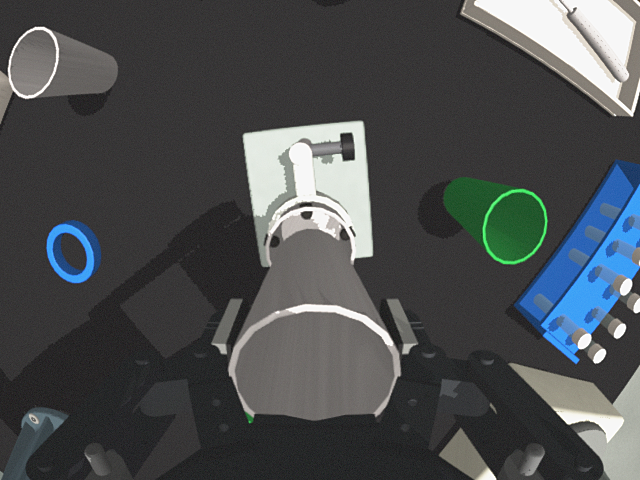

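View pics/s3.png

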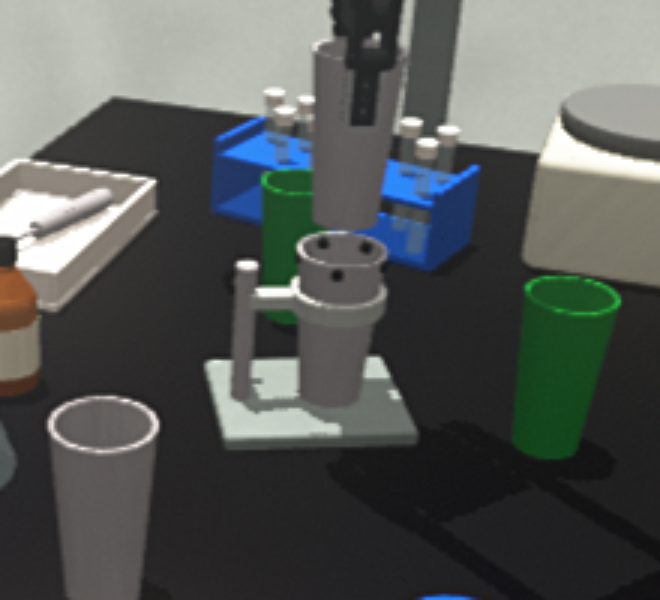

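The beaker is out. In the side crop its base is at (345,225), clear of the lower mouth at (342,245), and it hangs upright with no slip (the wrist view is unchanged). I go up a little more, then carry it across.

```bash
python3 -m jog '[[0,-8,0,0,0,0,1],[0,-8,0,0,0,0,1],[-3,-6,1,0,0,0,1],[-8,0,2.6,0,0,0,1],[-13,0,4.3,0,0,0,1],[-18,0,5.9,0,0,0,1],[-20,0,6.5,0,0,0,1],[-20,0,6.5,0,0,0,1]]'; python3 -m jog '[[-20,0,6.5,0,0,0,1],[-20,0,6.5,0,0,0,1],[-20,0,6.5,0,0,0,1],[-20,0,6.5,0,0,0,1],[-20,0,6.5,0,0,0,1],[-20,0,6.5,0,0,0,1],[-20,0,6.5,0,0,0,1],[-20,0,6.5,0,0,0,1]]';  python3 -m jog '[[-20,0,6.5,0,0,0,1],[-20,0,6.5,0,0,0,1],[-20,0,6.5,0,0,0,1],[-20,0,6.5,0,0,0,1],[-20,0,6.5,0,0,0,1],[-20,0,6.5,0,0,0,1],[-20,0,6.5,0,0,0,1],[-20,0,6.5,0,0,0,1]]'; python3 -m jog '[[-16,0,5.2,0,0,0,1],[-12,0,3.9,0,0,0,1],[-8,0,2.6,0,0,0,1],[-4,0,1.3,0,0,0,1],[0,0,0,0,0,0,1],[0,0,0,0,0,0,1]]'
python3 - <<'E'
from h import *
o=get_obs();print(o['eef_pos'],rot(o).as_matrix()[:,1],o['wrist_force'],o['opening'])
for P in ([.525,.222],[.523,.226]): print("tool mm",rot(o).inv().apply(np.r_[P,.1204]-o['eef_pos'])*1000)
cv2.imwrite("pics/w4.png",camera("wrist"));cv2.imwrite("pics/s4.png",camera("side"))
E
```

```text
time_s: 5.23
eef_pos: [0.5412, -0.1593, 0.2237]
eef_rot: [0.581, -0.581, 0.404, -0.403]
wrist_force: [0.8, 0.8, -0.7]
opening: 0.649
time_s: 5.9
eef_pos: [0.5336, 0.009, 0.2238]
eef_rot: [-0.581, 0.581, -0.403, 0.403]
wrist_force: [-0.2, 0.4, 0.0]
opening: 0.649
time_s: 6.57
eef_pos: [0.5261, 0.1768, 0.2239]
eef_rot: [-0.581, 0.581, -0.403, 0.403]
wrist_force: [0.4, -0.0, -0.4]
opening: 0.652
time_s: 7.07
eef_pos: [0.5256, 0.2164, 0.2241]
eef_rot: [-0.581, 0.581, -0.403, 0.403]
wrist_force: [0.4, 0.1, -1.0]
opening: 0.649
[0.5256 0.2164 0.2241] [-0.0002 -0.0004 -1.    ] [ 0.4465  0.1361 -1.0219] 0.649170766805979
tool mm [ -5.4508 103.7445   1.3997]
tool mm [ -9.8975 103.7434   0.9228]
```

View pics/s4.png

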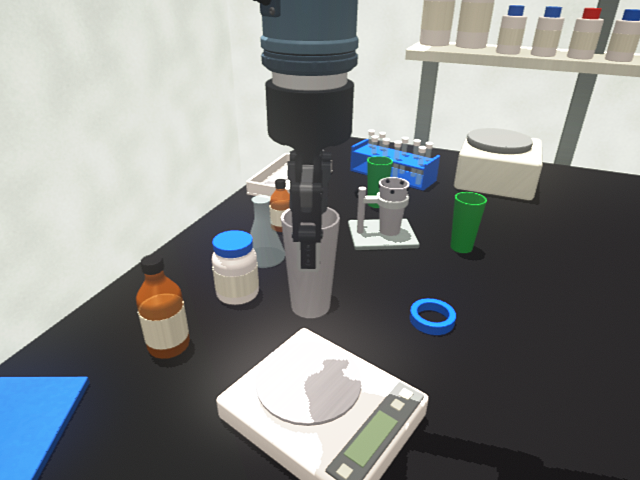

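View pics/w4.png

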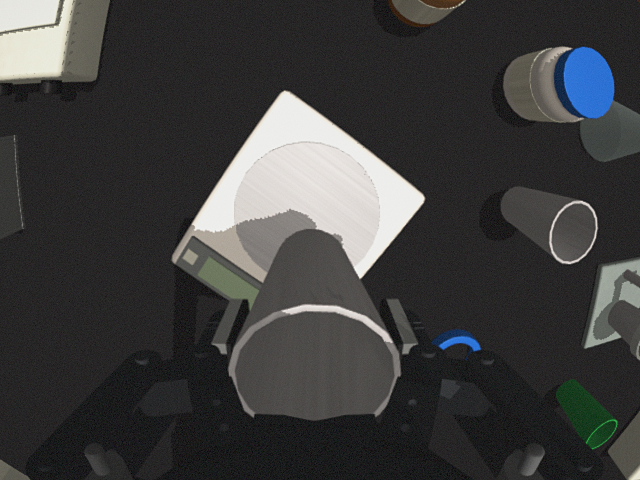

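The beaker hangs upright above the balance (wrist view: pan about (307,212)). I shift it 7 mm along the jaws, then lower it.

```bash
python3 -m jog '[[-3.5,8,0.6,0,0,0,1],[-3.5,13,0.6,0,0,0,1],[0,15,0,0,0,0,1],[0,15,0,0,0,0,1],[0,14,0,0,0,0,1],[0,11,0,0,0,0,1],[0,7,0,0,0,0,1],[0,4,0,0,0,0,1]]'; python3 -m jog '[[0,2,0,0,0,0,1],[0,2,0,0,0,0,1],[0,2,0,0,0,0,1],[0,2,0,0,0,0,1],[0,2,0,0,0,0,1],[0,1,0,0,0,0,1],[0,0,0,0,0,0,1],[0,0,0,0,0,0,1]]'
python3 - <<'E'
from h import *
o=get_obs();print(o['eef_pos'],o['wrist_force'],o['opening'])
cv2.imwrite("pics/s5.png",cv2.resize(camera("side")[220:480,200:440],None,fx=2,fy=2))
E
```

```text
time_s: 7.83
eef_pos: [0.5235, 0.2235, 0.1355]
eef_rot: [-0.58, 0.581, -0.404, 0.403]
wrist_force: [0.1, -0.5, -0.1]
opening: 0.647
time_s: 8.5
eef_pos: [0.5244, 0.2237, 0.1264]
eef_rot: [0.581, -0.581, 0.403, -0.403]
wrist_force: [0.6, 0.3, -1.5]
opening: 0.652
[0.5244 0.2237 0.1264] [ 0.6434  0.3491 -1.4611] 0.6523970797837443
```

View pics/s5.png

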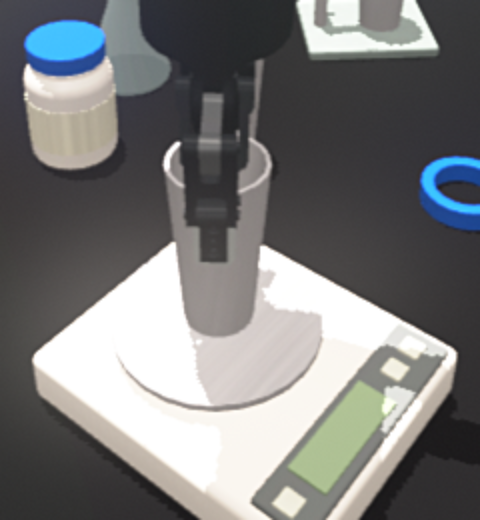

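The beaker is over the middle of the pan, with no contact yet. I lower it in 1 mm steps.

```bash
python3 -m jog '[[0,1,0,0,0,0,1],[0,1,0,0,0,0,1],[0,1,0,0,0,0,1],[0,1,0,0,0,0,1],[0,0,0,0,0,0,1]]'; python3 -m jog '[[0,1,0,0,0,0,1],[0,0,0,0,0,0,1]]';python3 -m jog '[[0,1,0,0,0,0,1],[0,0,0,0,0,0,1]]'
```

```text
time_s: 8.97
eef_pos: [0.5242, 0.2237, 0.122]
eef_rot: [-0.581, 0.581, -0.403, 0.403]
wrist_force: [0.2, 0.1, -0.7]
opening: 0.646
time_s: 9.13
eef_pos: [0.5243, 0.2237, 0.1211]
eef_rot: [-0.581, 0.581, -0.403, 0.403]
wrist_force: [-0.1, 0.2, -1.5]
opening: 0.647
time_s: 9.3
eef_pos: [0.5244, 0.2238, 0.1203]
eef_rot: [0.581, -0.581, 0.403, -0.403]
wrist_force: [-0.2, -0.5, 1.4]
opening: 0.649
```

The wrist force went from -1 to +1.4 N, so the base has touched and presses with about 2 N. I open gradually.

```bash
python3 -m jog '[[0,0,0,0,0,0,1],[0,0,0,0,0,0,1]]'; python3 -m jog '[[0,0,0,0,0,0,-0.3],[0,0,0,0,0,0,-0.4],[0,0,0,0,0,0,-0.6],[0,0,0,0,0,0,-0.8],[0,0,0,0,0,0,-1],[0,0,0,0,0,0,-1],[0,0,0,0,0,0,-1],[0,0,0,0,0,0,-1]]'
python3 - <<'E'
from h import *
o=get_obs();print(o['eef_pos'],o['wrist_force'],o['opening'])
cv2.imwrite("pics/w6.png",camera("wrist"))
cv2.imwrite("pics/s6.png",cv2.resize(camera("side")[220:480,200:440],None,fx=2,fy=2))
E
```

```text
time_s: 9.47
eef_pos: [0.5245, 0.2238, 0.1204]
eef_rot: [0.581, -0.581, 0.403, -0.403]
wrist_force: [-0.1, 0.4, -0.3]
opening: 0.65
time_s: 10.13
eef_pos: [0.5244, 0.2237, 0.1203]
eef_rot: [-0.581, 0.581, -0.403, 0.403]
wrist_force: [1.1, -0.1, -0.1]
opening: 1.002
[0.5244 0.2237 0.1203] [ 1.0808 -0.1379 -0.0944] 1.0015354513733463
```

View pics/w6.png

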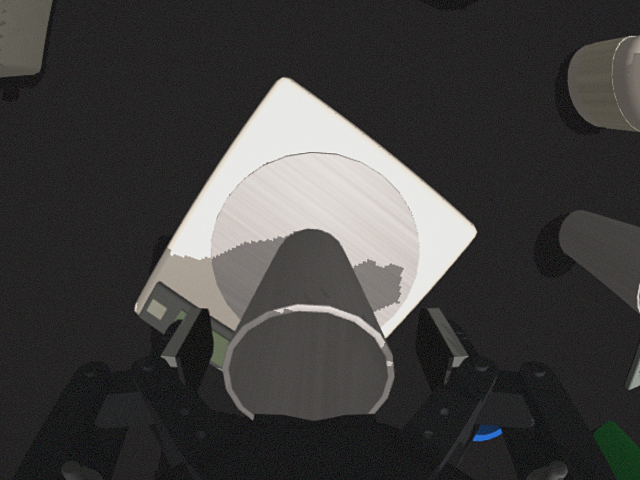

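View pics/s6.png

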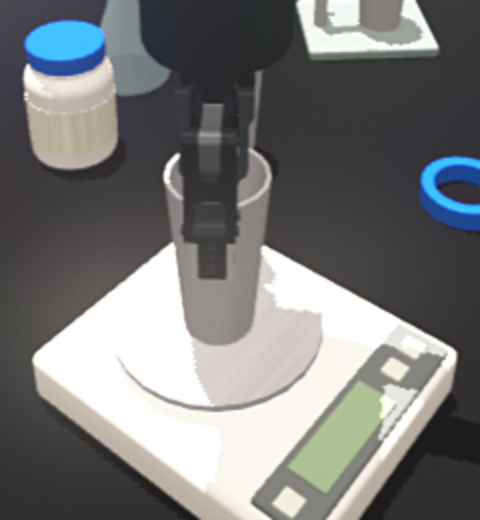

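The fingers are clear on both sides (wrist view: left gap at pixels 213–226, right gap at 392–425) and the beaker stands on the pan. I back off straight up.

```bash
python3 -m jog '[[0,-5,0,0,0,0,-1],[0,-10,0,0,0,0,-1],[0,-18,0,0,0,0,-1],[0,-20,0,0,0,0,-1],[0,-20,0,0,0,0,-1],[0,-20,0,0,0,0,-1],[0,-20,0,0,0,0,-1],[0,-12,0,0,0,0,-1]]'; python3 -m jog '[[0,-12,-20,0,0,0,-1],[0,-12,-30,0,0,0,-1],[0,-10,-30,0,0,0,-1],[0,0,-30,0,0,0,-1],[0,0,-20,0,0,0,-1],[0,0,0,0,0,0,-1],[0,0,0,0,0,0,-1],[0,0,0,0,0,0,-1]]'
python3 - <<'E'
from h import *
o=get_obs();print(o['time_s'],o['eef_pos'],o['wrist_force'],o['opening'])
t=camera("top");s=camera("side");cv2.imwrite("pics/t7.png",t);cv2.imwrite("pics/s7.png",s)
E
```

```text
time_s: 10.9
eef_pos: [0.5254, 0.224, 0.249]
eef_rot: [0.582, -0.58, 0.402, -0.404]
wrist_force: [1.3, 0.0, -0.9]
opening: 1.0
time_s: 11.57
eef_pos: [0.4033, 0.1785, 0.2799]
eef_rot: [0.581, -0.58, 0.403, -0.404]
wrist_force: [0.5, 0.1, 0.1]
opening: 0.998
11.5667 [0.4033 0.1785 0.2799] [0.514  0.0806 0.1207] 0.9979670671449725
```

View pics/s7.png

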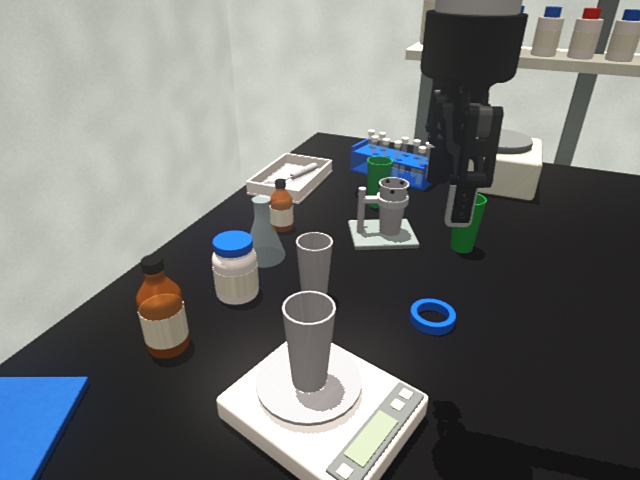

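View pics/t7.png

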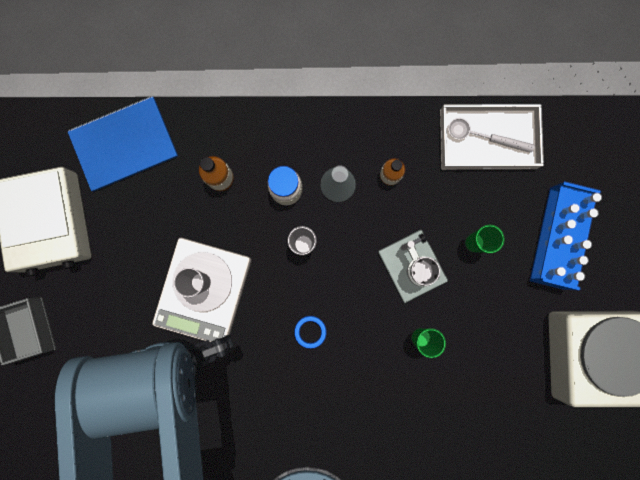

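The beaker stands upright in the middle of the pan. In the side view its base is at (309,383), with the pan centre at about (309,382). Everything else is at the same pixels as at the start, and the arm is clear.

```bash
python3 -c "from bench import *; print(hand_in())"
```

```text
the job is handed in; nothing more can be done
None
```

I pulled the jammed beaker straight up out of the lower one, carried it upright to the balance and lowered it onto the pan. It touched down with about 2 N, and then I let go and backed off. The job was handed in at 11.7 s of robot time.

- **Final state:** the last pictures show the beaker upright near the pan's centre with its whole base on the pan. The spare, the bottles, the jar, the flask, the tape and the green look-alikes are at the same pixels as at the start.
- **Robot:** the gripper is open and clear of everything. The largest wrist force reported at the end of a move was about 8 N.
- **Checks that disagreed:** early on, the side camera put the beaker's rim about 5 mm in y, and the pan up to 9 mm, from where the top camera put them. The wrist camera agreed with the top view on the rim to about 1 mm, so I used the top and wrist readings there. For the pan I aimed about 2 mm from the top reading towards the side one. On release the beaker appeared to shift by about 2 mm in the wrist view, without harm.

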